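# Screw the lid onto the paint pot

## Robot

A 6-joint arm with a two-finger parallel gripper is mounted at the origin on the work surface. World frame = base frame: x ahead of the robot, y to its left, z up, the work surface at z = 0. Lengths are in mm, angles in rad, forces in N, time in s.
With the tool pointing down it reaches from about 400 to 925 mm from the base axis. Payload 12.5 kg.
Tool frame: the origin (TCP) lies at the very end of the fingers, on their centre line; the grasp point (between the pads) lies 19 mm behind it; z points along the fingers, x is the direction in which the jaws open and shut, and the axes are right-handed (so a half turn about z gives the same grasp; the last joint's range is limited). The gripper opens to 95 mm and grips with 3 to 60 N. Pads are 20 mm wide; open, the fingers measure 119 mm over their backs; the gripper's body (75 mm by 180 mm) begins 59 mm behind the grasp point.
Start: joints at [1.194, 0.491, 1.559, -0, 1.092, -0.106], TCP at [167.171, 602.246, 214.661] pointing down, gripper open.
Joint ranges: [-3.1, 3.1], [-0.84, 2.19], [0.05, 2.79], [-1.13, 4.28], [0.06, 2.93], [-2.69, 2.69]. Speed limits (rad/s): [2.22, 2.22, 2.79, 3.14, 3.14, 3.14].

## Interface

Orientations are given as [roll, pitch, yaw] about the fixed x, y, z axes, in that order (R = Rz(yaw) Ry(pitch) Rx(roll)).
In Python, from cell import env gives the robot as it stands.
- The arm moves only by the tool arm_command, never from a script. Its argument "motion" is one flat list of numbers, 7 for each row, row after row: the opening, from -1 (shut) to 1 (fully open), then the shift along the tool's x, y, z in mm, then the turn, a rotation vector about the tool's x, y, z in degrees. In form: [fingers, dx, dy, dz, rx, ry, rz, fingers, dx, dy, dz, rx, ry, rz, ...]. A call has 1 to 20 rows; each row is the pose to reach, as a shift and turn from the pose commanded when the call began, along the tool's axes at that moment; what a row does not reach only later rows make up. A row lasts 1/10 s, in which the tool goes at most 50 mm and 8.59 degrees, less where a joint would pass 70% of its speed; a pose out of reach is approached as far as the arm can. A call with a gripper value outside its range is refused whole. The fingers move at their own pace and stop on an object; the grip force is fixed at half the most. Time passes only in rows, so rows that repeat a pose let the fingers close. It gives the time, the measured TCP pose, the force and the opening at its end, in the units of the state.
- env.state(): the state, without advancing time (a new reading comes with each control period).
- env.read_camera(name): name is "scene" or "top" or "wrist"; returns (picture, depth): 480x640x3 uint8, red, green, blue; 480x640 float32, mm along the optical axis (not along the pixel's ray), 0 where there is no reading.
- env.calibration(name): a dict with "fx", "fy", "cx", "cy" (pixels), "cam_to_world" (4x4, takes a point from camera to world coordinates). Camera axes: x right, y down, z forward; pixel columns grow to the right and rows downward; lengths in mm; the calibration is good to about 2 mm. A picture is of the moment at which its call begins: read the wrist's pose just before it. calibration takes no time and is no camera call; for the wrist camera it gives the pose at the moment of the call.
- env.job_done(): hands the job in, once; it reports no verdict.
Trained networks look in the newest picture that a camera, given by its name, has taken for a name from the list of things; names that differ only in an ending like _2 or _b are one class to them, and where a whole thing is asked for, a point or a joint stands for the part that bears it (a point fixed in the world has none). Each returns a list of dicts, best first, with "confidence" (0 to 1); they miss things now and then, are a little off and sometimes report something else, mostly with a low value. They report only what shows in the picture. A call takes as long as a camera call. They do not tell look-alikes from the thing itself.
- env.recognise(camera, label): "location" ([column, row] in pixels, amid what is visible of it).
- env.silhouettes(camera, label): "region" (480x640 bool, what is visible of it) and "location" ([column, row] in pixels, amid what is visible of it).
- env.spot_point(camera, label): "location" ([column, row] in pixels: a listed point, or the origin of a listed thing).
The state is a dict: "t": time; "joints": joint angles; "qvel": joint speeds; "tau": joint torques, N m; "eef_pos": TCP position; "tcp_rot": TCP orientation; "ft_force": force on the tool from outside, world axes, zero at the start; "moment": the same for the moment, N m; "opening": opening from 0.0 (shut) to 1.0 (fully open).
Only numpy, scipy, OpenCV 4.12 (cv2) and the standard library are available. Lean on these libraries where they do the work, as an engineer would, in place of code of your own. Each camera call takes 0.05 s, during which the arm holds its last target.

## Task

Close the open blue paint pot: set the yellow lid level on its mouth, find where the thread catches, and screw it clockwise until it is fully tight and level. Then let go, leaving the red jar, the cup and the brush where they are.

Things in the scene. Friction and masses are not known exactly. Their poses are not given: they have to be found in the camera images.
- lid_center (a point): Yellow screw lid, loose, right way up on the table: round part 91 mm across, 60 mm high in all, about 0.15 kg. Point on its axis, 30 mm above its bottom edge; z up. On its flat top (26 mm above the bottom edge) stands a straight grip bar 70 mm long (along x), 24 mm thick (along y), 34 mm high, up to 60 mm. Fully tight it is 9 to 10 mm above pot_mouth and stays there by itself.
- lid: The same lid; origin on its axis at the bottom edge, z up, x along the grip bar.
- lid_lugs (a point): Point on the lid's axis 6 mm above its bottom edge, level with three lugs inside the skirt (inner radius 43 mm), 120 degrees apart, one on the +x side. They reach in to 37.5 mm radius, are 9 mm wide and 4 mm high.
- pot_mouth (a point): Centre of the rim of the open pot, 115 mm above the table, z up. Blue body 92 mm wide, white neck 72 mm wide. The pot stands firmly in a wooden holder and can neither move nor turn. x and y of this frame are the holder's: the pot itself stands in it at an unknown angle, so the thread starts lie at unknown angles.
- holder_top (a point): Centre of the square wooden holder at its top, 42 mm above the table; the holder is 116 mm wide, its sides along x and y.
- thread (a point): On the pot's axis, level with the flat top of the thread, 5 mm below the rim. Three equal ramps, 81 mm across, 98 degrees long, gaps of 22 degrees. A lid set on at random rests on them, lid_center 21 mm above the rim (24 on the stop walls). Turned back (anticlockwise from above, up to 120 degrees) under a 3 to 8 N push, it drops about 7 mm into the gaps onto the seal (more if pushed harder).
- stop (a point): On the pot's axis, level with the lowest part of the ramps' underside, which falls 4 mm clockwise. At each ramp's clockwise end a wall, 4 degrees wide, runs down as the final stop; it also stands 3 mm above the ramp's top, so a lid resting on the ramps and turned clockwise meets the walls and does not catch. From the gaps, it takes 85 to 100 degrees clockwise to the hard stop.
- seal_top (a point): Top centre of the springy black seal, 6 mm above the rim. It holds a caught but loose lid up (lid_center 13 to 14 mm above the rim) with 2800 N/m, about 14 N when tight: push down lightly (3 to 10 N) while starting clockwise, so that the lugs go under the ramps; these then draw the lid down. Turning takes under 0.6 N m, clearly more (over 1.5) at the stop.
- red_jar_center (a point): Bystander: closed red jar, 68 mm wide, 90 mm high, loose; point half-way up.
- cup_center (a point): Bystander: white open cup, 74 mm wide, 85 mm high, loose; point half-way up.
- brush: Bystander: brush 180 mm long lying on the table along its x, loose; origin under its middle.
Mind the look-alikes: they are no part of the job. Of the things like the lid, leave any that is green or orange; of the rest the larger one is meant.

How it is judged (in metres and radians):
On the way:
1. the lid sits level on the pot's mouth (z of lid_center in the frame of pot_mouth below 0.026 m and horizontal distance between lid_center and pot_mouth below 0.008 m and angle between lid_center's own z axis and vertical below 0.1 rad), for 0.1 s.
At the end, for the whole second after the job is handed in: The lid is screwed down on the pot: lid_center less than 10.5 mm above the rim and within 6 mm of the mouth's axis, tilted less than 0.06 rad, at rest and released (z of lid_center in the frame of pot_mouth below 0.0105 m and horizontal distance between lid_center and pot_mouth below 0.006 m and angle between lid_center's own z axis and vertical below 0.06 rad and linear speed of lid below 0.01 m/s); the robot touches nothing.
It fails at once if the red jar is shifted more than 40 mm (distance of red_jar_center from where it was at the start of the episode above 0.04 m).
It fails at once if the cup is shifted more than 40 mm (distance of cup_center from where it was at the start of the episode above 0.04 m).
It fails at once if the brush is shifted more than 40 mm (distance of brush from where it was at the start of the episode above 0.04 m).
It also fails if it takes over 58 s, if anything falls off the work surface, if the arm or the gripper's body presses on something with over 40 N, if the wrist force passes 120 N, or if a joint passes its speed limit or range.

## Working session

There is one attempt and no reset: what is moved stays moved. The work goes in short steps, Python scripts to look and compute and a tool call to move; the robot and the scene stay as the last step left them, time stands still between calls to the robot, and variables do not carry over. Pictures are saved under pics/ and viewed, and the job is handed in when it is done.

Besides the shell and the picture viewer there is one more tool, called after ">>>" as a command line: name --argument value ..., lists and objects as JSON in quotes. arm_command: Moves the arm, as the interface text tells. Its arguments: {"type":"object","properties":{"motion":{"type":"array","items":{"type":"number"}}},"required":["motion"]}

```bash
ls; mkdir -p pics; python3 - <<'E'
from cell import env
import cv2
for n in ("scene","top","wrist"):
    p,d=env.read_camera(n); cv2.imwrite(f"pics/a_{n}.png",p[:,:,::-1])
s=env.state(); print(s)
E
```

```text
pics
{'t': 0.15, 'joints': array([ 1.19439366e+00,  4.91394078e-01,  1.55926790e+00, -2.10649614e-05,
        1.09168366e+00, -1.05616613e-01]), 'qvel': array([-0.00057371, -0.00047691, -0.00133503, -0.00071938,  0.00157677,
        0.00033023]), 'tau': array([ 1.24364895e-03, -6.12900710e+01, -2.58278847e+01,  6.92695216e-02,
        4.72668267e-02, -9.01366457e-05]), 'eef_pos': array([167.11714156, 602.08463305, 214.22708457]), 'tcp_rot': array([-3.14153186e+00,  7.50758402e-04,  1.30002001e+00]), 'ft_force': array([-0.52322656,  0.52634319, -0.05788905]), 'moment': array([-0.01095568,  0.00938125,  0.01797175]), 'opening': 1.0030977640217882}
```

View pics/a_scene.png

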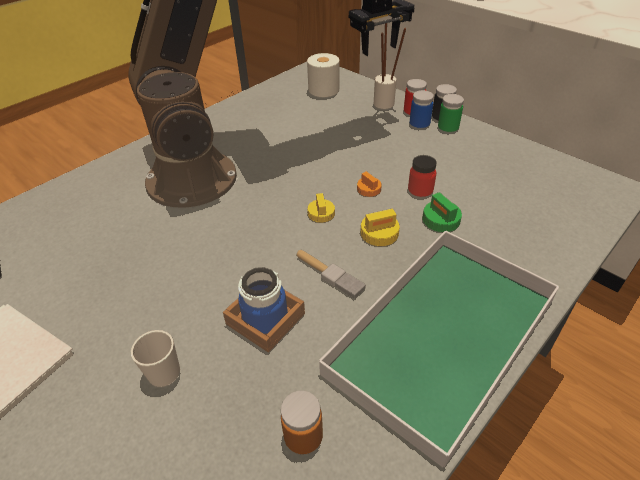

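View pics/a_top.png

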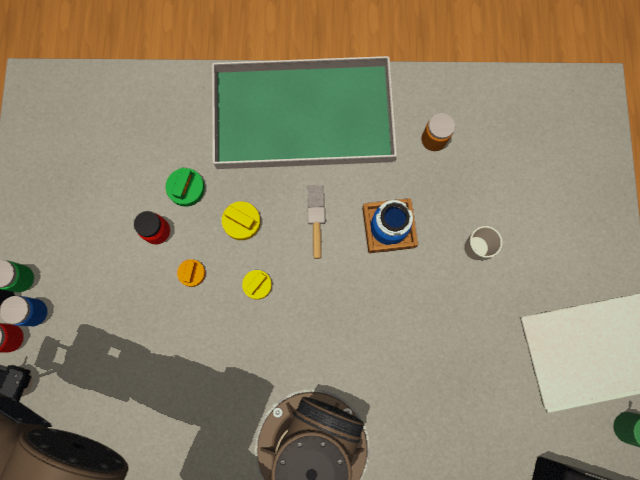

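View pics/a_wrist.png

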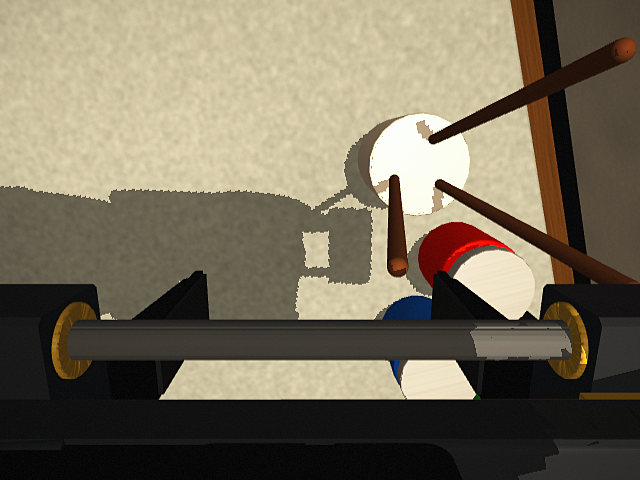

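The scene camera sees the pot at (262,300) and the large yellow lid at (380,228). In the top view the things like the lid are green (185,187), large yellow (241,220), orange (191,272) and small yellow (257,284). I choose the large yellow one at (241,220). The pot is at (390,223). Next I measure both and check the lid in a close crop.

```bash
cat > h.py <<'E'
from cell import env
import numpy as np, cv2
from scipy.spatial.transform import Rotation as R
def cloud(n,d):
    c=env.calibration(n); v,u=np.mgrid[:480,:640]
    P=np.stack([(u-c['cx'])/c['fx']*d,(v-c['cy'])/c['fy']*d,d,np.ones_like(d)],-1)
    return (P@np.array(c['cam_to_world']).T)[...,:3]
def circ(P):
    A=np.c_[2*P,np.ones(len(P))]; s=np.linalg.lstsq(A,(P**2).sum(1),rcond=None)[0]
    return s[:2],np.sqrt(s[2]+s[:2]@s[:2])
E
python3 - <<'E'
from h import *
for n in ("top","scene"):
    p,d=env.read_camera(n); X=cloud(n,d); hsv=cv2.cvtColor(p,cv2.COLOR_RGB2HSV); ok=d>0
    y=(hsv[...,0]>22)&(hsv[...,0]<34)&(hsv[...,1]>150)&ok
    k,l,st,ce=cv2.connectedComponentsWithStats(y.astype(np.uint8))
    for i in range(1,k):
        if st[i,4]<80: continue
        if X[l==i][:,0].mean()<0: continue
        Q=X[l==i]; top=Q[Q[:,2]>50]; fl=Q[(Q[:,2]>20)&(Q[:,2]<32)]
        print(n,ce[i],st[i,4],"z",np.percentile(Q[:,2],[1,50,99]).round(1))
        for nm,T in(("bar",top),("flat",fl)):
            if len(T)>10:
                r=cv2.minAreaRect(T[:,:2].astype(np.float32)); print(nm,len(T),r)
                c,rr=cv2.minEnclosingCircle(T[:,:2].astype(np.float32)); print("   mec",c,rr)
    Z=X[...,2]; xy=X[...,:2]
    # pot: top z 105..125 
    m=ok&(Z>100)&(Z<130)&(X[...,0]>250)&(np.abs(X[...,1])<400)&(X[...,0]<750)
    k,l,st,ce=cv2.connectedComponentsWithStats(m.astype(np.uint8))
    for i in range(1,k):
        if st[i,4]<60: continue
        Q=X[l==i]; print(n,"pot",ce[i],st[i,4],np.percentile(Q[:,2],[1,50,99]).round(1)); 
        c,rr=cv2.minEnclosingCircle(Q[:,:2].astype(np.float32)); print(c,rr)
    m=ok&(Z>34)&(Z<50)&(X[...,0]>250)
    k,l,st,ce=cv2.connectedComponentsWithStats(m.astype(np.uint8))
    for i in range(1,k):
        if st[i,4]<150: continue
        print(n,"z42",ce[i],st[i,4],cv2.minAreaRect(X[l==i][:,:2].astype(np.float32)))
    for lab in("pot_mouth","lid_center","lid","holder_top","red_jar_center","cup_center","brush"):
        for r in env.spot_point(n,lab)[:3]:
            u,v=map(int,r['location']); print(n,lab,r['location'],round(r['confidence'],2),X[v,u].round(1))
    if n=="top": cv2.imwrite("pics/crop.png",cv2.resize(p[150:320,150:430,::-1],None,fx=2.8,fy=2.8))
E
```

```text
top [240.38232642 219.76916141] 1109 z [13.4 27.2 64.3]
bar 309 ((522.99609375, 175.9080810546875), (69.6230697631836, 24.84644317626953), 60.69626235961914)
   mec (523.3349609375, 175.59292602539062) 36.27814865112305
flat 730 ((522.7962646484375, 176.17852783203125), (89.44515991210938, 91.5499496459961), 89.90814971923828)
   mec (523.077392578125, 176.27220153808594) 46.763763427734375
top [256.30030488 284.03963415] 656 z [ 8.9 20.8 49.6]
flat 192 ((368.0475158691406, 133.76071166992188), (66.07637786865234, 63.67792510986328), 1.2209627628326416)
   mec (368.6403503417969, 133.7041778564453) 34.16911697387695
top pot [394.10894309 218.09268293] 615 [103.6 116.6 125.5]
(511.5958251953125, -182.37417602539062) 42.272193908691406
top z42 [302.83947533 107.90693317] 1601 ((800.5010375976562, 29.776580810546875), (270.1510925292969, 445.41082763671875), 2.741925001144409)
top z42 [388.51226158 227.73297003] 734 ((511.603759765625, -181.8148193359375), (116.7655258178711, 117.10850524902344), 7.233113765716553)
top z42 [188.65662651 270.95180723] 166 ((395.3602600097656, 290.7141723
[... 2659 characters left out ...]
ene z42 [303.60736196 440.04907975] 163 ((756.3739624023438, -315.28887939453125), (62.06766128540039, 23.96385955810547), 47.033912658691406)
scene lid_center [370.1, 183.8] 0.8 [408.1 280.3  32.8]
scene lid_center [319.2, 208.1] 0.76 [383.5 113.6  38.7]
scene lid_center [379.5, 224.3] 0.6 [530.7 163.2  42. ]
scene lid [320.0, 211.2] 0.97 [386.8 113.5  31. ]
scene lid [370.5, 193.6] 0.83 [419.  268.4  12.4]
scene lid [422.1, 173.1] 0.65 [511.  358.6  72.3]
scene red_jar_center [422.5, 174.2] 0.75 [509.9 361.2  67.3]
scene red_jar_center [324.8, 273.5] 0.27 [526.2 -20.5  18.6]
scene cup_center [158.4, 358.4] 0.75 [ 438.6 -386.1   14. ]
scene cup_center [422.4, 172.6] 0.46 [510.8 358.2  75.6]
```

View pics/crop.png

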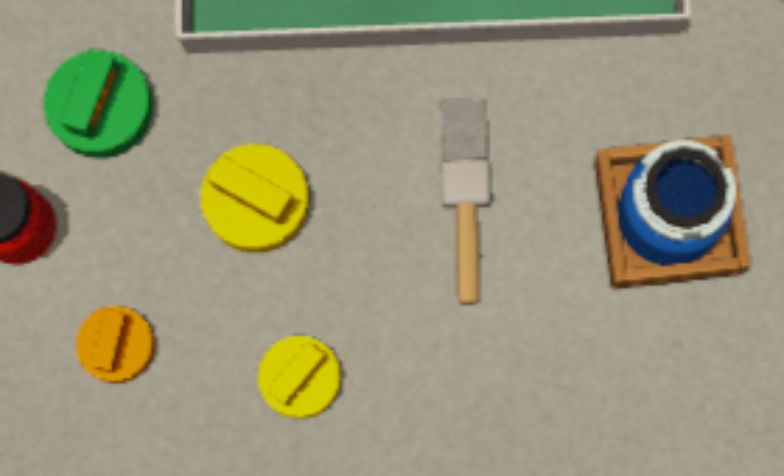

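The crop shows the large yellow lid at crop (255,197), with its bar running from up-left to down-right, and the small yellow one at (300,375). The large one matches the description. The pot's neck shows notches, for example at crop (693,237). I'll look at the thread gaps with the wrist camera first.

```bash
cat >> h.py <<'E'
def tool():
    s=env.state(); T=np.eye(4); T[:3,:3]=R.from_euler('xyz',s['tcp_rot']).as_matrix(); T[:3,3]=s['eef_pos']; return T
def rel(pos,yaw,T=None):
    "shift & turn in tool axes to reach world pos, tool down with yaw deg"
    T=tool() if T is None else T
    G=R.from_euler('xyz',[np.pi,0,np.radians(yaw)]).as_matrix()
    return (T[:3,:3].T@(np.array(pos)-T[:3,3])).round(1), np.degrees(R.from_matrix(T[:3,:3].T@G).as_rotvec()).round(1)
E
python3 - <<'E'
from h import *
C=np.array(env.calibration("wrist")['cam_to_world']); T=tool()
M=np.linalg.inv(T)@C; print(M.round(3), {k:v for k,v in env.calibration("wrist").items() if k!='cam_to_world'})
# camera above pot with yaw -29
G=R.from_euler('xyz',[np.pi,0,np.radians(-29)]).as_matrix()
# aim axis at pot mouth from 250 mm: point pos along the optical axis in tool frame
for D in (230,280):
    o=M[:3,3]+M[:3,2]*D
    pos=np.array([512,-182,115])-G@o; print(D,pos, rel(pos,-29))
E
```

```text
[[ 1.00000e+00  1.00000e-03 -1.00000e-03 -8.43000e-01]
 [-1.00000e-03  9.72000e-01  2.36000e-01 -6.46690e+01]
 [ 1.00000e-03 -2.36000e-01  9.72000e-01 -1.70684e+02]
 [ 0.00000e+00  0.00000e+00  0.00000e+00  1.00000e+00]] {'fx': 426.18822007667495, 'fy': 426.18822007667495, 'cx': 319.5118720929402, 'cy': 240.26668271162976}
230 [ 507.86939698 -191.49418043  167.79904611] (array([-673.7,  540.6,   46.8]), array([ -0. ,  -0. , 103.5]))
280 [ 513.62688837 -181.17339933  216.38230218] (array([-662.2,  543.4,   -1.8]), array([ -0. ,  -0. , 103.5]))
```

```bash
python3 - <<'E'
from h import *
print(rel([450,250,240],25), rel([513.6,-181.2,216],-29))
E
```

```text
(array([-263.8,  366.7,  -25.3]), array([-0. , -0. , 49.5])) (array([-662.2,  543.4,   -1.4]), array([ -0. ,  -0. , 103.5]))
```

>>> arm_command --motion '[1,-264,367,-25,0,0,49.5,1,-264,367,-25,0,0,49.5,1,-264,367,-25,0,0,49.5,1,-264,367,-25,0,0,49.5,1,-264,367,-25,0,0,49.5,1,-264,367,-25,0,0,49.5,1,-264,367,-25,0,0,49.5,1,-264,367,-25,0,0,49.5,1,-264,367,-25,0,0,49.5,1,-662,543,-1,0,0,103.5,1,-662,543,-1,0,0,103.5,1,-662,543,-1,0,0,103.5,1,-662,543,-1,0,0,103.5,1,-662,543,-1,0,0,103.5,1,-662,543,-1,0,0,103.5,1,-662,543,-1,0,0,103.5,1,-662,543,-1,0,0,103.5,1,-662,543,-1,0,0,103.5,1,-662,543,-1,0,0,103.5,1,-662,543,-1,0,0,103.5]'

```text
t: 2.95
eef_pos: [513.0, -181.4, 215.3]
tcp_rot: [-3.141, 0.001, -0.508]
ft_force: [0.2, 0.5, 0.5]
opening: 0.999
```

```bash
python3 - <<'E'
from h import *
s=env.state(); print(s['t'],s['eef_pos'],np.degrees(s['tcp_rot']),s['joints'])
p,d=env.read_camera("wrist"); cv2.imwrite("pics/w1.png",p[:,:,::-1]); np.savez("w1.npz",p=p,d=d,X=cloud("wrist",d))
E
```

```text
2.95 [ 512.99104139 -181.36982497  215.29471356] [-1.79989394e+02  4.43092108e-02 -2.91183983e+01] [-4.61361868e-01  3.75864686e-01  1.75659558e+00  2.61145436e-04
  1.00989623e+00  4.67111256e-02]
```

View pics/w1.png

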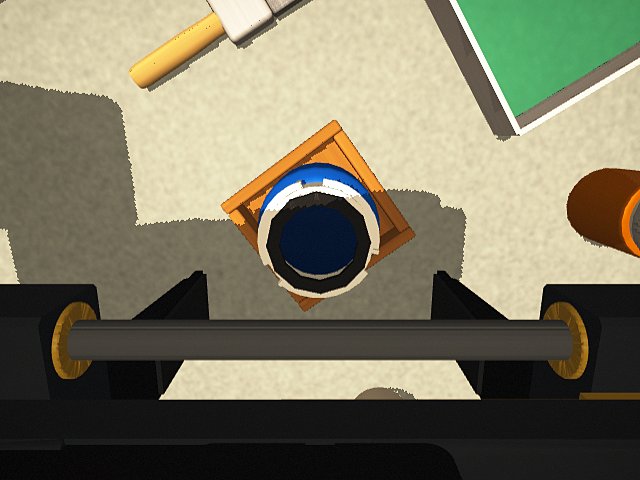

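The wrist view shows the pot mouth at (319,242) with notches in the white ring near (305,183) and (365,280). I'll unwrap the ring by angle.

```bash
python3 - <<'E'
from h import *
z=np.load("w1.npz"); X=z['X']; p=z['p']; d=z['d']
m=(d>0)&(X[...,2]>112)&(X[...,2]<130)&(np.hypot(X[...,0]-512,X[...,1]+182)<50)
Q=X[m]; print(np.percentile(Q[:,2],[2,20,50,80,98]))
# black seal annulus
g=p.max(2)<70
for lo,hi in((118,124),):
    q=X[(d>0)&(X[...,2]>lo)&(X[...,2]<hi)&(np.hypot(X[...,0]-512,X[...,1]+182)<60)]
    print("seal mec",cv2.minEnclosingCircle(q[:,:2].astype(np.float32)),len(q))
q=X[(d>0)&(X[...,2]>105)&(X[...,2]<118)&(np.hypot(X[...,0]-512,X[...,1]+182)<60)]
print("thr mec",cv2.minEnclosingCircle(q[:,:2].astype(np.float32)),len(q))
c=env.calibration('wrist'); W=np.linalg.inv(np.array(c['cam_to_world']))
def proj(P):
    q=P@W[:3,:3].T+W[:3,3]; return q[...,0]/q[...,2]*c['fx']+c['cx'], q[...,1]/q[...,2]*c['fy']+c['cy']
c0=np.array([512,-182.]) 
a=np.radians(np.arange(0,360,.5)); r=np.arange(30,46,.1)
A,Rr=np.meshgrid(a,r); P=np.stack([c0[0]+Rr*np.cos(A),c0[1]+Rr*np.sin(A),np.full_like(A,110)],-1)
u,v=proj(P); im=cv2.remap(p,u.astype(np.float32),v.astype(np.float32),cv2.INTER_LINEAR)
dz=cv2.remap(X[...,2].astype(np.float32),u.astype(np.float32),v.astype(np.float32),cv2.INTER_NEAREST)
dm=(np.clip((dz-40)/90,0,1)*255).astype(np.uint8)
out=np.vstack([im[:,:,::-1],cv2.applyColorMap(dm,2)]); 
for k in range(0,720,60): cv2.putText(out,str(k//2),(k,10),0,.35,(0,0,255)); 
cv2.imwrite("pics/unw.png",out)
cv2.imwrite("pics/w1c.png",cv2.resize(p[150:320,220:420,::-1],None,fx=3.5,fy=3.5,interpolation=cv2.INTER_CUBIC))
E
```

```text
[112.81864674 115.32897613 121.39394845 122.17330343 123.04807237]
seal mec ((512.698486328125, -182.21693420410156), 33.73963928222656) 3703
thr mec ((512.692626953125, -182.3550567626953), 40.87986373901367) 3044
```

View pics/unw.png

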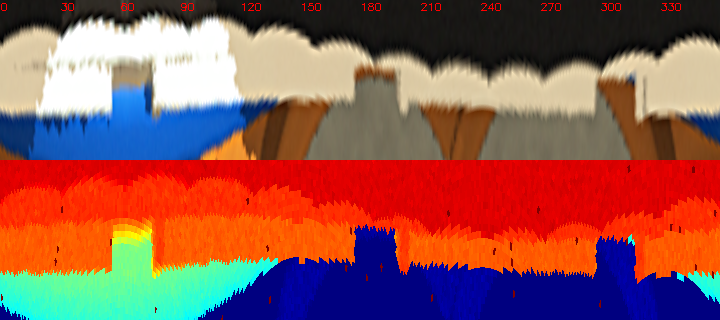

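View pics/w1c.png

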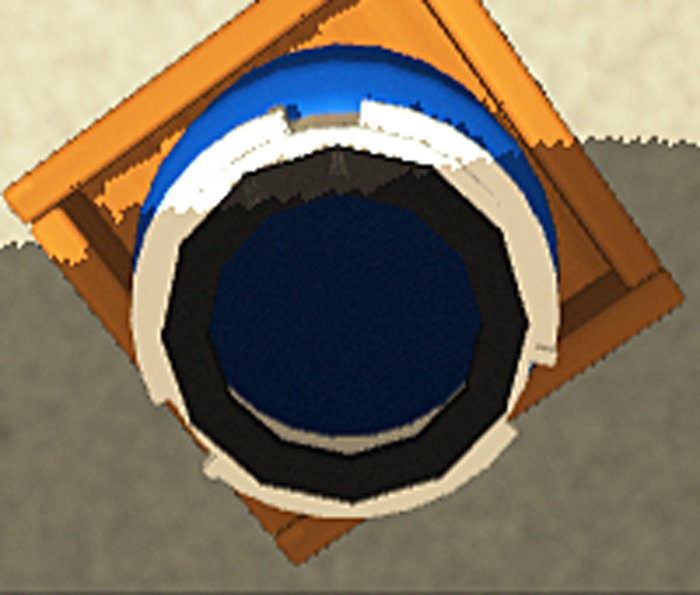

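The unwrap shows three gaps centred at about 66°, 187° and 307° in the world frame, which is about 67° modulo 120°. The walls are on the gaps' upper-angle sides. Next I go over the lid, which lies at 61°.

```bash
python3 - <<'E'
from h import *
print(rel([525,177,165],-29))
E
```

```text
(array([-163. , -318.3,   50.7]), array([-0.,  0., -0.]))
```

>>> arm_command --motion '[1,-23,-45,0,0,0,0,1,-46,-90,0,0,0,0,1,-163,-318,50,0,0,0,1,-163,-318,50,0,0,0,1,-163,-318,50,0,0,0,1,-163,-318,50,0,0,0,1,-163,-318,50,0,0,0,1,-163,-318,50,0,0,0,1,-163,-318,50,0,0,0,1,-163,-318,50,0,0,0,1,-163,-318,50,0,0,0]'

```text
t: 4.1
eef_pos: [525.0, 175.2, 166.1]
tcp_rot: [-3.141, -0.0, -0.507]
ft_force: [0.2, 0.5, 0.2]
opening: 1.0
```

```bash
python3 - <<'E'
from h import *
s=env.state(); print(s['t'],s['eef_pos'],np.degrees(s['tcp_rot']))
n="wrist"
p,d=env.read_camera(n); cv2.imwrite("pics/w2.png",p[:,:,::-1]); X=cloud(n,d)
near=np.hypot(X[...,0]-523,X[...,1]-176)<60
for lo,hi in((54,68),(22,31)):
    Q=X[(d>0)&near&(X[...,2]>lo)&(X[...,2]<hi)]
    print(np.median(Q[:,2]),cv2.minAreaRect(Q[:,:2].astype(np.float32)),cv2.minEnclosingCircle(Q[:,:2].astype(np.float32)),len(Q))
E
```

```text
4.1 [525.01025479 175.22751517 166.11264356] [-1.79982166e+02 -2.65562160e-02 -2.90707963e+01]
60.58279954209837 ((524.3630981445312, 174.76023864746094), (70.60066223144531, 23.8625431060791), 60.88313674926758) ((524.419677734375, 174.93408203125), 36.395450592041016) 3633
26.6593263515189 ((525.1679077148438, 175.90257263183594), (89.48799133300781, 91.75224304199219), 62.01537322998047) ((524.4391479492188, 174.84005737304688), 46.357460021972656) 7966
```

View pics/w2.png

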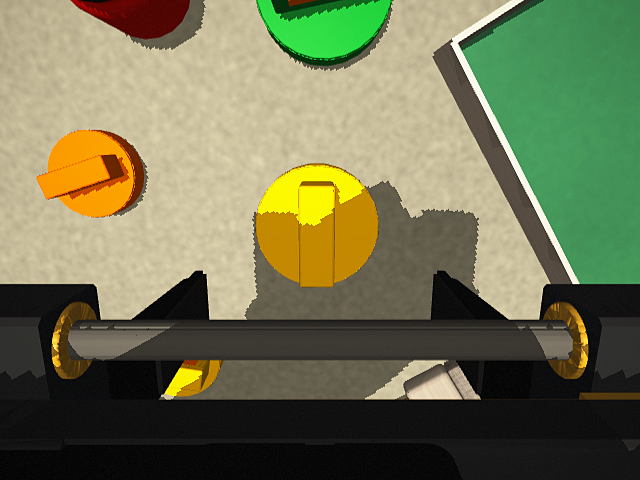

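The wrist view shows the yellow lid between the fingers at (317,225) with its bar vertical, so the jaws will close across it.

>>> arm_command --motion '[1,0,0.5,45,0,0,0,1,0,0.5,85,0,0,0,1,-0.4,0.5,120,0,0,0,1,-0.4,0.5,135,0,0,0,1,-0.4,0.5,135,0,0,0,-1,-0.4,0.5,135,0,0,0,-1,-0.4,0.5,135,0,0,0,-1,-0.4,0.5,135,0,0,0,-1,-0.4,0.5,135,0,0,0,-1,-0.4,0.5,135,0,0,0,-1,-0.4,0.5,135,0,0,0,-1,-0.4,0.5,135,0,0,0,-1,-0.4,0.5,135,0,0,0]'

```text
t: 5.45
eef_pos: [524.4, 176.1, 30.6]
tcp_rot: [-3.142, 0.0, -0.506]
ft_force: [-0.0, -0.4, 0.0]
opening: 0.385
```

>>> arm_command --motion '[-1,0,0,0,0,0,0,-1,0,0,0,0,0,0,-1,0,0,0,0,0,0,-1,0,0,0,0,0,0,-1,0,0,0,0,0,0,-1,0,0,0,0,0,0,-1,0,0,0,0,0,0]'

```text
t: 6.15
eef_pos: [524.4, 176.0, 30.6]
tcp_rot: [3.142, 0.0, -0.506]
ft_force: [-0.8, -0.4, -0.2]
opening: 0.248
```

>>> arm_command --motion '[-1,0,0,-20,0,0,0,-1,0,0,-60,0,0,0,-1,0,0,-100,0,0,0,-1,0,0,-140,0,0,0,-1,0,0,-155,0,0,0,-1,0,0,-155,0,0,0,-1,0,0,-155,0,0,0]'

```text
t: 6.85
eef_pos: [524.0, 175.9, 184.9]
tcp_rot: [3.141, 0.001, -0.506]
ft_force: [-0.2, -0.2, -2.0]
opening: 0.251
```

```bash
python3 - <<'E'
from h import *
n="wrist"
T=tool(); s=env.state(); print(s['eef_pos'],s['ft_force'],s['opening'])
p,d=env.read_camera(n); cv2.imwrite("pics/w3.png",p[:,:,::-1]); X=cloud(n,d)
L=(X-T[:3,3])@T[:3,:3]   # tool frame
hsv=cv2.cvtColor(p,cv2.COLOR_RGB2HSV); y=(hsv[...,0]>15)&(hsv[...,0]<36)&(hsv[...,1]>150)&(d>0)&(np.abs(L[...,2])<40)&(np.hypot(L[...,0],L[...,1])<70)
Q=L[y]; print(len(Q),np.percentile(Q[:,2],[2,20,50,80,98]))
F=Q[(Q[:,2]>1)&(Q[:,2]<8)]; print(len(F),F.min(0),F.max(0))
h=F[F[:,1]<5]; 
# outer edge points: per angle max radius on the visible side
c=np.array([0,0.]); 
for _ in range(3):
    a=np.degrees(np.arctan2(F[:,1]-c[1],F[:,0]-c[0])); r=np.hypot(F[:,0]-c[0],F[:,1]-c[1])
    E=np.array([F[np.where((a>=k)&(a<k+4))[0][np.argmax(r[(a>=k)&(a<k+4)])],:2] for k in range(-165,-15,4) if ((a>=k)&(a<k+4)).sum()>5])
    c,rr=circ(E); print(c,rr,len(E))
A=np.c_[F[:,:2],np.ones(len(F))]; print("plane",np.linalg.lstsq(A,F[:,2],rcond=None)[0])
E
```

```text
[524.0158974  175.89994651 184.87745218] [-0.1624463  -0.15755237 -2.02847302] 0.2511578214231654
21632 [-30.47043633 -29.46825337   3.73083205   4.84855095  11.93834835]
11496 [-44.65248775 -45.26073025   1.01343143] [47.01373421 42.99720399  7.99823652]
[1.27983889 0.67316681] 45.97367374385699 38
[1.32417678 0.61545412] 45.94707637156721 38
[1.32417678 0.61545412] 45.94707637156721 38
plane [-2.82016718e-04 -8.97262990e-03  4.41861921e+00]
```

View pics/w3.png

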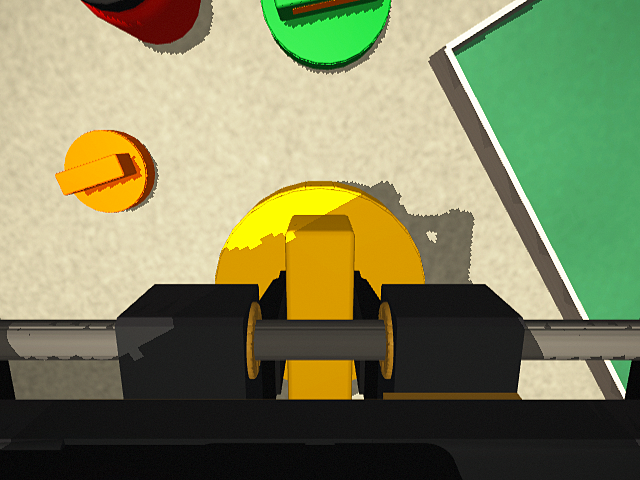

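The lid is held level, with the bar at (319,300) in view. I carry it to above the pot with the bar turned to 67°.

```bash
python3 - <<'E'
from h import *
print(rel([512.1,-181.2,160],-23))
E
```

```text
(array([163. , 317.9,  24.4]), array([ 0.1,  0.1, -6. ]))
```

>>> arm_command --motion '[-1,8,16,0,0,0,0,-1,24,48,0,0,0,-1,-1,44,87,0,0,0,-2,-1,64,126,0,0,0,-3,-1,84,165,0,0,0,-4,-1,104,204,0,0,0,-5,-1,124,243,0,0,0,-6,-1,142,278,0,0,0,-6,-1,156,304,0,0,0,-6,-1,163,318,0,0,0,-6,-1,163,318,14,0,0,-6,-1,163,318,24,0,0,-6,-1,163,318,24,0,0,-6,-1,163,318,24,0,0,-6,-1,163,318,24,0,0,-6]'

```text
t: 8.4
eef_pos: [513.0, -180.7, 161.9]
tcp_rot: [-3.142, -0.0, -0.401]
ft_force: [-0.4, -0.3, -1.1]
opening: 0.251
```

```bash
python3 - <<'E'
from h import *
s=env.state(); print(s['t'],s['eef_pos'],np.degrees(s['tcp_rot']),s['ft_force'],s['moment'])
print(rel([512.1,-181.2,138],-23))
for n in("scene","top"):
    p,d=env.read_camera(n)
    q=p[230:370,190:330] if n=="scene" else p[160:280,320:460]
    cv2.imwrite(f"pics/b_{n}.png",cv2.resize(q[:,:,::-1],None,fx=4,fy=4,interpolation=cv2.INTER_CUBIC))
E
```

```text
8.4 [ 512.97223715 -180.65694241  161.91011843] [-1.79994922e+02 -2.00294206e-02 -2.29661586e+01] [-0.38973045 -0.27367751 -1.07265091] [-0.11474123  0.10841234  0.01097111]
(array([-0.6,  0.8, 23.9]), array([-0., -0.,  0.]))
```

View pics/b_scene.png

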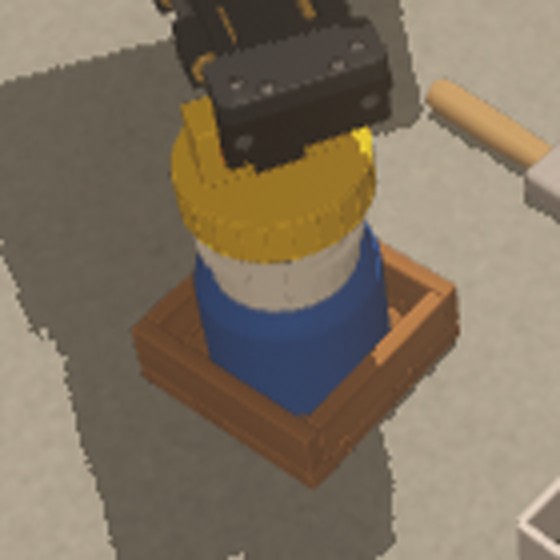

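>>> arm_command --motion '[-1,-0.6,0.8,8,0,0,0,-1,-0.6,0.8,16,0,0,0,-1,-0.6,0.8,20,0,0,0,-1,-0.6,0.8,22,0,0,0,-1,-0.6,0.8,22,0,0,0]'

```text
t: 9.0
eef_pos: [511.7, -181.6, 139.2]
tcp_rot: [-3.141, 0.001, -0.402]
ft_force: [-0.0, -0.5, -1.1]
opening: 0.249
```

>>> arm_command --motion '[-1,0,0,2,0,0,0,-1,0,0,4,0,0,0,-1,0,0,6,0,0,0,-1,0,0,6,0,0,0]'

```text
t: 9.4
eef_pos: [511.7, -181.6, 133.4]
tcp_rot: [-3.141, 0.0, -0.402]
ft_force: [-0.3, 0.0, -2.2]
opening: 0.249
```

The lid is already below ramp-rest height with no contact force, so the lugs seem to be in the gaps. I go on down.

>>> arm_command --motion '[-1,0,0,1.5,0,0,0,-1,0,0,3,0,0,0,-1,0,0,4,0,0,0,-1,0,0,4,0,0,0]'

```text
t: 9.8
eef_pos: [511.8, -181.6, 129.5]
tcp_rot: [-3.141, 0.0, -0.402]
ft_force: [0.2, -0.1, -1.4]
opening: 0.252
```

>>> arm_command --motion '[-1,0,0,1,0,0,0,-1,0,0,2,0,0,0,-1,0,0,2,0,0,0]'

```text
t: 10.1
eef_pos: [511.9, -181.6, 127.8]
tcp_rot: [-3.142, -0.0, -0.402]
ft_force: [-1.1, -0.4, 3.3]
opening: 0.254
```

>>> arm_command --motion '[-1,0,0,1,0,0,0,-1,0,0,1,0,0,4,-1,0,0,1,0,0,8,-1,0,0,1,0,0,12,-1,0,0,1,0,0,16,-1,0,0,1,0,0,20,-1,0,0,1,0,0,20]'

```text
t: 10.8
eef_pos: [512.3, -181.9, 127.0]
tcp_rot: [-3.141, -0.001, -0.752]
ft_force: [0.2, 0.2, 4.6]
opening: 0.25
```

```bash
python3 - <<'E'
from h import *
s=env.state(); print(s['t'],s['eef_pos'],np.degrees(s['tcp_rot']),s['ft_force'],s['moment'])
E
```

```text
10.8 [ 512.28957619 -181.85612573  127.01371112] [-1.79971266e+02 -7.67347365e-02 -4.30855482e+01] [0.2004423  0.23266233 4.55724378] [-0.1113385   0.12631963 -0.07420336]
```

It turns freely with little torque (−0.07 N m). I continue clockwise, following it down.

>>> arm_command --motion '[-1,0,0,0.1,0,0,5,-1,0,0,0.3,0,0,10,-1,0,0,0.5,0,0,15,-1,0,0,0.8,0,0,20,-1,0,0,1,0,0,25,-1,0,0,1.2,0,0,30,-1,0,0,1.4,0,0,35,-1,0,0,1.6,0,0,40,-1,0,0,1.8,0,0,45,-1,0,0,2,0,0,50,-1,0,0,2,0,0,50]'

```text
t: 11.9
eef_pos: [512.5, -182.0, 125.4]
tcp_rot: [-3.14, -0.001, -1.625]
ft_force: [0.5, 0.0, 9.4]
opening: 0.249
```

```bash
python3 - <<'E'
from h import *
s=env.state(); print(s['t'],s['eef_pos'],np.degrees(s['tcp_rot']),s['ft_force'],s['moment'])
E
```

```text
11.9 [ 512.51115301 -181.96611932  125.40050086] [-1.79882381e+02 -4.65151077e-02 -9.30898799e+01] [4.51236683e-01 2.65527771e-04 9.40587605e+00] [-0.00987999  0.30116167 -0.16753025]
```

>>> arm_command --motion '[-1,0,0,0.1,0,0,4,-1,0,0,0.2,0,0,8,-1,0,0,0.3,0,0,12,-1,0,0,0.3,0,0,12]'

```text
t: 12.3
eef_pos: [512.6, -182.0, 125.2]
tcp_rot: [-3.139, -0.0, -1.833]
ft_force: [-0.3, -0.8, 10.6]
opening: 0.251
```

```bash
python3 - <<'E'
from h import *
s=env.state(); print(s['t'],s['eef_pos'],np.degrees(s['tcp_rot']),s['ft_force'],s['moment'])
E
```

```text
12.3 [ 512.58480264 -182.00797798  125.20535959] [-1.79860143e+02 -2.51615352e-02 -1.05049722e+02] [-0.26039292 -0.78938399 10.60472722] [-0.01489655  0.31539185 -0.08337456]
```

>>> arm_command --motion '[-1,0,0,0,0,0,3,-1,0,0,0,0,0,6,-1,0,0,0,0,0,6]'

```text
t: 12.6
eef_pos: [512.6, -182.0, 125.2]
tcp_rot: [-3.139, -0.0, -1.937]
ft_force: [0.5, -0.2, 9.7]
opening: 0.253
```

```bash
python3 - <<'E'
from h import *
s=env.state(); print(s['t'],s['eef_pos'],np.degrees(s['tcp_rot']),s['ft_force'],s['moment'])
E
```

```text
12.6 [ 512.57897554 -182.00245039  125.20081439] [-1.79859155e+02 -1.06925121e-02 -1.11010033e+02] [ 0.54915233 -0.23530013  9.7369903 ] [-0.02580067  0.28276284  0.00941188]
```

>>> arm_command --motion '[-1,0,0,0,0,0,3,-1,0,0,0,0,0,6,-1,0,0,0,0,0,9,-1,0,0,0,0,0,9]'

```text
t: 13.0
eef_pos: [512.4, -181.9, 125.0]
tcp_rot: [-3.14, 0.0, -2.094]
ft_force: [0.5, -0.1, 7.5]
opening: 0.252
```

```bash
python3 - <<'E'
from h import *
s=env.state(); print(s['t'],s['eef_pos'],np.degrees(s['tcp_rot']),s['ft_force'],s['moment'],s['joints'])
n="wrist"
T=tool(); 
p,d=env.read_camera(n); cv2.imwrite("pics/w4.png",p[:,:,::-1]); X=cloud(n,d); np.savez("w4.npz",p=p,d=d,X=X,T=T)
p,d=env.read_camera("scene"); q=p[230:370,190:330]
cv2.imwrite("pics/c_scene.png",cv2.resize(q[:,:,::-1],None,fx=4,fy=4,interpolation=cv2.INTER_CUBIC))
E
```

```text
13.0 [ 512.38166953 -181.88583922  124.95868544] [-1.79898631e+02  5.80249882e-03 -1.19999302e+02] [ 0.51264508 -0.05439897  7.48364936] [0.00572439 0.31172722 0.01852586] [-4.62605776e-01  4.88453145e-01  1.85613093e+00 -9.43508038e-06
  7.95236484e-01  1.63178383e+00]
```

View pics/w4.png

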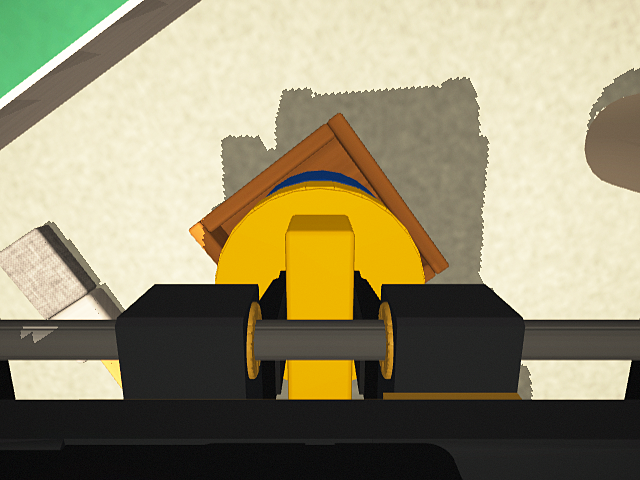

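View pics/c_scene.png

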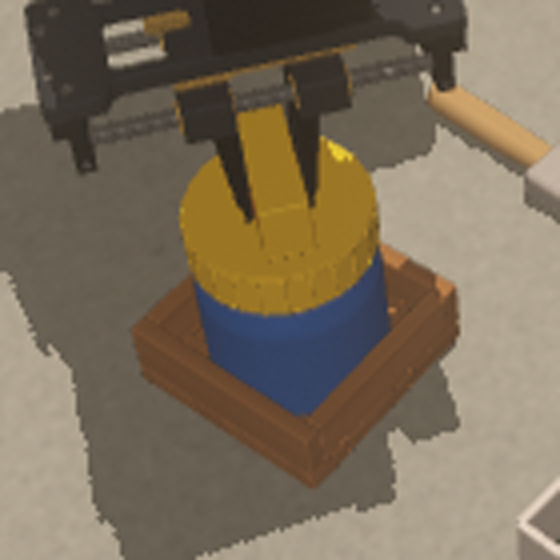

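>>> arm_command --motion '[-1,0,0,0,0,0,2,-1,0,0,0,0,0,4,-1,0,0,0,0,0,4]'

```text
t: 13.4
eef_pos: [512.2, -182.0, 124.9]
tcp_rot: [-3.14, -0.0, -2.162]
ft_force: [-1.5, -0.8, 8.6]
opening: 0.257
```

```bash
python3 - <<'E'
from h import *
s=env.state(); print(s['t'],s['eef_pos'],np.degrees(s['tcp_rot']),s['ft_force'],s['moment'],s['tau'][5])
E
```

```text
13.4 [ 512.2079097  -181.97046438  124.9181856 ] [-1.79905779e+02 -2.43688048e-02 -1.23867567e+02] [-1.52995278 -0.79092658  8.63459663] [-0.07851568  0.38412119  0.87327366] 1.3698233664035797
```

The moment is rising to 0.87 N m at about 101°, so the stop is near. I tighten a little more.

>>> arm_command --motion '[-1,0,0,0,0,0,1.5,-1,0,0,0,0,0,3,-1,0,0,0,0,0,3]'

```text
t: 13.7
eef_pos: [512.7, -182.2, 125.0]
tcp_rot: [-3.139, -0.0, -2.214]
ft_force: [1.0, -1.9, 7.3]
opening: 0.261
```

```bash
python3 - <<'E'
from h import *
s=env.state(); print(s['t'],s['eef_pos'],np.degrees(s['tcp_rot']),s['ft_force'],s['moment'],s['tau'][5])
E
```

```text
13.7 [ 512.67061292 -182.22302734  124.96995755] [-1.79835506e+02 -1.28604466e-02 -1.26836957e+02] [ 0.95378748 -1.87748953  7.33772928] [-0.28744616 -0.05862356  1.02053137] 1.3831663504242897
```

```bash
python3 - <<'E'
from h import *
n="wrist"
T=tool(); p,d=env.read_camera(n); cv2.imwrite("pics/w5.png",p[:,:,::-1]); X=cloud(n,d)
def ang(p,d,X,T):
    L=(X-T[:3,3])@T[:3,:3]
    hsv=cv2.cvtColor(p,cv2.COLOR_RGB2HSV); y=(hsv[...,0]>15)&(hsv[...,0]<36)&(hsv[...,1]>150)&(d>0)
    m=y&(L[...,2]<-24)&(L[...,2]>-36)&(np.hypot(L[...,0],L[...,1])<60)&(L[...,1]<-2)
    # edges of bar top vs y
    Q=L[m]; print(len(Q), cv2.minAreaRect(Q[:,:2].astype(np.float32)), np.median(Q[:,2]))
    ys=np.arange(-33,-5,2.); rows=[(yy,Q[abs(Q[:,1]-yy)<1,0]) for yy in ys]; 
    rows=[(yy,(q.min()+q.max())/2) for yy,q in rows if len(q)>20]
    r=np.array(rows); k=np.polyfit(r[:,0],r[:,1],1); print("bar angle in tool deg",np.degrees(np.arctan(k[0])))
    F=L[y&(L[...,2]>0)&(L[...,2]<9)&(np.hypot(L[...,0],L[...,1])<50)]
    A=np.c_[F[:,:2],np.ones(len(F))]; print("flat plane",np.linalg.lstsq(A,F[:,2],rcond=None)[0], "world z flat",np.median((F@T[:3,:3].T+T[:3,3])[:,2]))
ang(p,d,X,T)
z=np.load("w4.npz"); ang(z['p'],z['d'],z['X'],z['T'])
E
```

```text
6096 ((0.5810909271240234, -19.91657257080078), (32.91708755493164, 42.67554473876953), 89.56472778320312) -29.768918908131575
bar angle in tool deg 5.9384894036902525
flat plane [-1.37065482e-03 -9.56022443e-03  4.02488178e+00] world z flat 120.87104959280813
6259 ((0.5937099456787109, -20.06817054748535), (33.17246627807617, 40.881710052490234), 89.23951721191406) -29.877698580857984
bar angle in tool deg 0.2224864430362311
flat plane [-7.63244187e-04 -7.96687470e-03  3.93470003e+00] world z flat 120.94938220503785
```

View pics/w5.png

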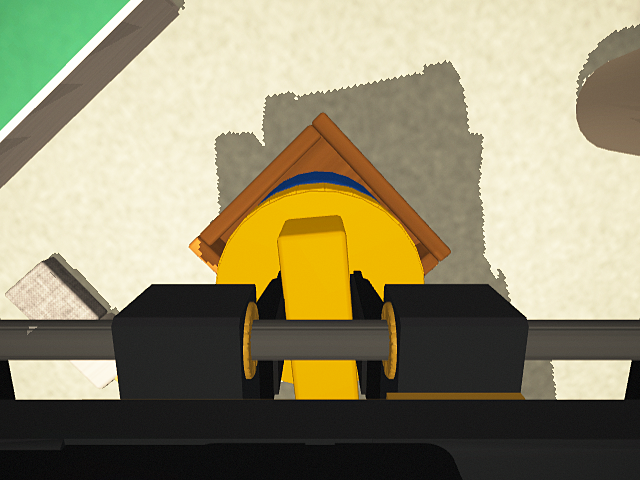

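The bar is now 5.9° turned relative to the jaws (the tool turned 6.9°), so the lid is held at the hard stop, flat and at the tight height. I turn the tool back to line up with the bar, release and go up.

>>> arm_command --motion '[-1,0,0,0,0,0,-2,-1,0,0,0,0,0,-4,-1,0,0,-0.5,0,0,-5,0.4,0,0,-0.5,0,0,-5,0.4,0,0,-0.5,0,0,-5,0.4,0,0,-0.5,0,0,-5,0.4,0,0,-0.5,0,0,-5,0.4,0,0,-0.5,0,0,-5,0.4,0,0,-0.5,0,0,-5,0.4,0,0,-0.5,0,0,-5,0.4,0,0,-0.5,0,0,-5]'

```text
t: 14.85
eef_pos: [511.8, -181.6, 124.8]
tcp_rot: [3.142, 0.0, -2.13]
ft_force: [0.7, -0.0, -0.2]
opening: 0.701
```

>>> arm_command --motion '[0.4,0,0,-10,0,0,0,0.4,0,0,-30,0,0,0,0.4,0,0,-60,0,0,0,0.4,0,0,-90,0,0,0,0.4,0,0,-100,0,0,0,0.4,0,0,-100,0,0,0,0.4,0,0,-100,0,0,0]'

```text
t: 15.55
eef_pos: [511.4, -181.4, 224.1]
tcp_rot: [3.141, 0.0, -2.13]
ft_force: [-0.9, -0.2, 0.1]
opening: 0.699
```

```bash
python3 - <<'E'
from h import *
s=env.state(); print(s['t'],s['eef_pos'],np.degrees(s['tcp_rot']),s['ft_force'],s['moment'],s['opening'])
for n in("wrist","scene","top"):
    p,d=env.read_camera(n); X=cloud(n,d)
    cv2.imwrite(f"pics/f_{n}.png",p[:,:,::-1])
    near=(d>0)&(np.hypot(X[...,0]-512,X[...,1]+182)<60)
    hsv=cv2.cvtColor(p,cv2.COLOR_RGB2HSV); y=(hsv[...,0]>15)&(hsv[...,0]<36)&(hsv[...,1]>150)&near
    for lo,hi in((146,165),(114,126)):
        Q=X[y&(X[...,2]>lo)&(X[...,2]<hi)]
        if len(Q)>50:
            A=np.c_[Q[:,:2]-[512,-182],np.ones(len(Q))]; print(n,len(Q),np.median(Q[:,2]),cv2.minAreaRect(Q[:,:2].astype(np.float32)),cv2.minEnclosingCircle(Q[:,:2].astype(np.float32))[0],"plane",np.linalg.lstsq(A,Q[:,2],rcond=None)[0].round(4))
E
```

```text
15.55 [ 511.44607888 -181.44805282  224.05190518] [ 1.79943510e+02  1.86127100e-04 -1.22017968e+02] [-0.93094075 -0.22911726  0.05338851] [-0.02603571  0.24477569  0.01436715] 0.6989713426306434
wrist 4702 154.56283647912906 ((512.7474365234375, -183.1288299560547), (24.041093826293945, 69.90056610107422), 58.829715728759766) (512.5241088867188, -183.54837036132812) plane [-6.900000e-03 -1.400000e-03  1.544998e+02]
wrist 9954 120.61319863606533 ((513.894287109375, -183.73912048339844), (91.65653991699219, 89.0547103881836), 58.15850830078125) (512.57421875, -182.77078247070312) plane [-3.300000e-03  8.000000e-04  1.205695e+02]
scene 402 155.0929434062797 ((513.5287475585938, -183.1865234375), (24.05301856994629, 70.62923431396484), 59.586639404296875) (513.359619140625, -183.40785217285156) plane [-1.54000e-02  3.73000e-02  1.54914e+02]
scene 1106 121.14709517167267 ((515.9345703125, -184.4365997314453), (90.65335845947266, 87.29435729980469), 55.62192916870117) (513.701171875, -183.2520751953125) plane [-1.890000e-02  1.070000e-02  1.211495e+02]
```

View pics/f_scene.png

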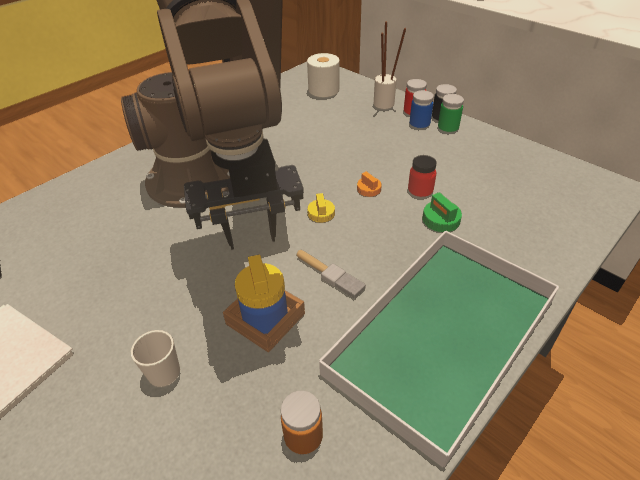

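View pics/f_wrist.png

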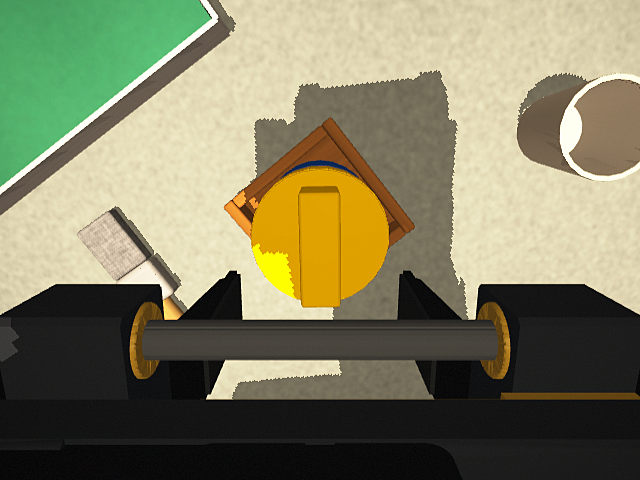

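The final views show the lid level on the pot at (262,285) in the scene view and free of the fingers. The jar, cup and brush are where they were. Handing in.

```bash
python3 -c "
from h import *
print(env.job_done())"
```

```text
the job is handed in; nothing more can be done
None
```

The yellow lid is screwed fully down on the blue pot, released, and handed in at about 15.7 s of the 58 s allowed.

- **How it went:** I read the thread gaps from the wrist camera (about 67° modulo 120°) and set the lid on with its bar at that angle. It dropped straight into the gaps, so no turning back was needed. I then pushed lightly (about 5 to 10 N) and turned it clockwise about 98° to the hard stop.
- **Last checks that passed:**
  - **Height:** `lid_center` is about 9 to 9.5 mm above the rim by the wrist camera. The scene camera reads about 0.5 mm higher, still under 10.5 mm.
  - **Centring:** the lid is within about 1 to 2 mm of the pot's axis.
  - **Tilt:** under 0.01 rad by the wrist camera. The scene camera's coarser fit gave 0.02 to 0.04 rad.
  - **Clear of the lid:** the gripper is open about 100 mm above it.
  - **Bystanders:** the red jar, cup and brush look unmoved in the last scene picture, judged by eye.
- **Check that disagreed:** the stop moment reached only about 1.0 N m, not the stated 1.5, because the bar began to slip in the jaws. I took it as the stop because the lid stayed still while the tool turned about 6° further, and its height and angle of turn both fit a tight lid.

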